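# Shut the cabinet's roof flap with the hook pole and dose it

### The job

The roof flap of the small decontamination cabinet is standing open. Pick up the hook pole, put its prong through the ring eye on the flap and swing the flap fully shut with the pole, without touching the flap with the gripper, then unhook the pole and lay it flat on the bench again. Only after that press the cap of the disinfectant canister behind the cabinet fully down and let it spring back, leaving everything else on the bench where it stands.

Things in the scene. Friction and masses are not known exactly. Their poses are not given: they have to be found in the camera images.
- cabinet: Fixed grey decontamination cabinet, 200 (its x) x 240 (its y) x 140 tall, clear front pane. Origin: centre of its underside on the bench, z up. Its x axis points from its clear front to its back; the roof flap's hinge runs along its y. The canister stands behind its back. Its yaw varies.
- flap (a joint): Roof flap angle in rad: 0 = fully shut, flat on the roof; about 1.35 to 1.8 at the start (standing up, 1.57 = vertical). Stiff hinge: it stays where it is left and takes about 3 N at the eye to start it, rising to about 5 N to press it fully home; hard stop at 0.
- flap_hinge (a point): Middle of the flap's hinge line, 144 above the bench, 50 behind the cabinet's centre along the cabinet's x. Its axes turn with the flap; y is the hinge line (same as the cabinet's y).
- eye (a point): Centre of the ring eye on the middle of the flap's free edge: hole 32 across, wire 7 thick, lying square to the hinge line so that its hole faces the cabinet's +y and -y sides. It is 180 from the hinge line: at flap angle q it lies 180*cos(q) to the cabinet's front of the hinge and 180*sin(q) above it. The flap, an aluminium plate 155 x 200 x 8, ends 25 short of it. Axes turn with the flap; y = hinge line.
- pole: Loose hook pole, 125 to 185 g, flat on the bench. Origin: underside below the grip point; x along it to the hook, y to the prong's side, z up. Wooden handle 22 wide, 26 tall, x = -90 to 50; then an 11 mm springy shaft: its end gives about 3.5 mm up or down per newton. At x = 180 it bends into a prong 8 thick, 40 long, towards +y, ending in a lip turned back to the handle; prong and lip span x = 166 to 184. All at mid-handle height, 13 up.
- pole_grip (a point): Point in the middle of the handle's section, near the pole's balance point (which is up to 20 mm ahead of it): best place to grip. 13 above the pole's underside.
- pole_hook (a point): Middle of the prong (the part that goes through the eye), 180 ahead of pole_grip along the pole and 20 to the prong's side.
- cap_top (a point): Centre of the top face of the canister's white round sprung cap, 34 diameter, 18 high, 152 above the bench. The canister (aluminium, 54 diameter) is fixed on a 70 square foot behind the cabinet's back wall, with its nozzle towards the cabinet.
- cap (a joint): How far the cap is pressed down, m: 0 = up, 0.007 = fully down. Starts to move at about 2 N, fully down at about 8 N, springs back.
- tip_box: bystander: closed box 85 x 120 x 50 tall, in mm; origin: centre of its underside. Leave it where it stands.
- reagent_bottle: bystander: clear bottle, 68 diameter, 150 tall, in mm; origin: centre of its underside. Leave it where it stands.
- flask: bystander: conical flask, 84 diameter at the foot, 125 tall, in mm; origin: centre of its underside. Leave it where it stands.
- white_jar: bystander: white jar, 76 diameter, 100 tall, in mm; origin: centre of its underside. Leave it where it stands.
- beaker: bystander: open glass beaker, 64 diameter, 80 tall, in mm; origin: centre of its underside. Leave it where it stands.
- tube_tray: bystander: divided open tray 60 x 100 x 40 tall, in mm; origin: centre of its underside. Leave it where it stands.
- small_bottle: bystander: small white bottle, 40 diameter, 75 tall, in mm; origin: centre of its underside. Leave it where it stands.

How it is judged:
On the way, in this order (a step that is already met when the one before it is completed fails the run):
1. the pole's prong is through the flap's eye while the flap still stands open (distance between pole_hook and eye below 0.021 m and value of joint flap above 0.9 rad), for 0.1 s.
2. the flap is fully shut (value of joint flap below 0.035 rad), for 0.2 s.
3. the pole is unhooked and lies flat on the bench, released (height (world z) of pole_grip below 0.022 m and height (world z) of pole_hook below 0.03 m and contact force between the fingers and pole below 0.1 N), for 0.2 s.
4. the canister's cap is pressed fully down (value of joint cap above 0.0055 m), for 0.05 s.
At the end, for the whole second after the job is handed in: The flap is within 0.035 rad (2 degrees) of shut, the cap is back up (pressed less than 1.5 mm), and the pole lies flat, released and at rest on the bench (grip point below 22 mm, prong below 30 mm) (all of step 3 and value of joint flap below 0.035 rad and value of joint cap below 0.0015 m and linear speed of pole below 0.02 m/s); the robot touches nothing.
It fails at once if the gripper or the arm touches the flap (contact force between any of the fingers, the arm and flap above 1 N).
It fails at once if the cap is pressed while the flap is open (value of joint cap above 0.003 m and value of joint flap above 0.05 rad).
It fails at once if a bystander is moved by more than 30 mm or tipped over (distance of any of tip_box, reagent_bottle, flask, white_jar, beaker, tube_tray, small_bottle from where it was at the start of the episode above 0.03 m or angle between any of tip_box, reagent_bottle, flask, white_jar, beaker, tube_tray, small_bottle's own z axis and vertical above 0.5 rad).
It also fails if it takes over 67 s, if anything falls off the work surface, if the arm or the gripper's body presses on something with over 40 N, if the wrist force passes 120 N, or if a joint passes its speed limit or range.

### The arm

A 7-joint arm with a two-finger parallel gripper is mounted at the origin on the work surface. World frame = base frame: x ahead of the robot, y to its left, z up, the work surface at z = 0. Lengths are in m, angles in rad, forces in N, time in s.
With the tool pointing down it reaches from about 0.425 to 0.925 m from the base axis. Payload 6.8 kg.
Tool frame: the origin (TCP) lies on the front face of the gripper's body, between the roots of the fingers; the fingertips stand 73 mm ahead of it and the grasp point (between the pads) lies 54 mm ahead of it; z points along the fingers, y is the line along which they close (so a half turn about z gives the same grasp; the last joint's range is limited). The gripper opens to 85 mm and grips with 20 to 120 N. Pads are 22 mm wide; open, the fingers measure 114 mm over their backs; the gripper's body (76 mm by 85 mm) begins 54 mm behind the grasp point. The pads swing forward as they close: fully open they stand 13 mm farther back than shut.
Start: joints at [1.076, 0.477, 0.022, 1.555, -0.011, 1.109, -0.083], TCP at [0.255, -0.625, 0.304] pointing down, gripper open.
Joint ranges: [-2.96, 2.96], [-0.34, 2.1], [-1.41, 1.46], [0.24, 2.44], [-1.37, 4.51], [0.17, 1.92], [-2.96, 2.96]. Speed limits (rad/s): [2.39, 2.39, 3.14, 3.14, 3.14, 3.14, 3.14].

### API

Orientations are given as a unit quaternion [w, x, y, z].
In Python, from station import bot, optics gives the robot as it stands.
- The arm moves only by the tool drive_tool, never from a script. Its argument "deltas" is a list of rows, each an object with "gripper": the closure in counts, from 0 (fully open) to 255 (shut); "offset": the shift along the tool's x, y, z in units of 1000 mm (1.0 is 1000 mm), a list of three; "angular": the turn, a rotation vector about the tool's x, y, z in units of 45 degrees (1.0 is 45 degrees), a list of three. In form: [{"gripper": gripper, "offset": [dx, dy, dz], "angular": [rx, ry, rz]}, ...]. A call has 1 to 5 rows; each row is the pose to reach, as a shift and turn from the pose commanded when the call began, along the tool's axes at that moment; what a row does not reach only later rows make up. A row lasts 1/10 s, in which the tool goes at most 50 mm and 8.59 degrees, less where a joint would pass 70% of its speed; a pose out of reach is approached as far as the arm can. A call with a number of a shift or a turn outside -1 to 1 is refused whole. A call with a gripper value outside its range is refused whole. The fingers move at their own pace and stop on an object; "grip_force" is the grip in N (left out, the last holds). Time passes only in rows, so rows that repeat a pose let the fingers close. It gives the time, the measured TCP pose, the force, the opening and the grip force at its end, in the units of the state.
- bot.get_obs(): the state, without advancing time (a new reading comes with each control period).
- optics.read_camera(name): name is "side" or "top"; returns the picture (480x640x3 uint8, blue, green, red); there is no depth.
- optics.camera_model(name): a dict with "fx", "fy", "cx", "cy" (pixels), "cam_to_world" (4x4, takes a point from camera to world coordinates). Camera axes: x right, y up, looking along -z (the intrinsics and any distortion apply to the point x, -y, -z); pixel columns grow to the right and rows downward; lengths in m; the calibration is good to about 2 mm. A picture is of the moment at which its call begins. camera_model takes no time and is no camera call.
- bot.hand_in(): hands the job in; it is judged then, once.
The state is a dict: "t": time; "q": joint angles; "joint_vel": joint speeds; "joint_torque": joint torques, N m; "eef_pos": TCP position; "tool_rot": TCP orientation; "contact_force": force on the tool from outside, world axes, zero at the start; "torque": the same for the moment, N m; "gripper_width": opening from 0.0 (shut) to 1.0 (fully open); "grasp_force": force on a finger pad.
Only numpy, scipy, OpenCV 4.12 (cv2) and the standard library are available. Lean on these libraries where they do the work, as an engineer would, in place of code of your own. Each camera call takes 0.05 s, during which the arm holds its last target. There are 200 camera calls.

## Working session

There is one attempt and no reset: what is moved stays moved. The work goes in short steps, Python scripts to look and compute and a tool call to move; the robot and the scene stay as the last step left them, time stands still between calls to the robot, and variables do not carry over. Pictures are saved under pics/ and viewed, at most 10 in all, crops included, and the job is handed in when it is done.

Besides the shell and the picture viewer there is one more tool, called after "Call:" as a command line: name --argument value ..., lists and objects as JSON in quotes. drive_tool: Moves the arm, as the interface text tells. Its arguments: {"type":"object","properties":{"deltas":{"type":"array"},"grip_force":{"type":"number"}},"required":["deltas"]}

```bash
mkdir -p pics; ls
python3 - <<'E'
from station import bot, optics
import cv2,numpy as np
np.set_printoptions(precision=4,suppress=True)
for n in("top","side"):
    cv2.imwrite(f"pics/{n}0.png",optics.read_camera(n)); print(n,optics.camera_model(n))
print(bot.get_obs())
E
```

```text
pics
top {'fx': 621.3651543485146, 'fy': 621.3651543485146, 'cx': 315.4761512388254, 'cy': 239.02763665535537, 'cam_to_world': array([[-0.0002,  0.9944, -0.1056,  0.4037],
       [-1.    ,  0.0001,  0.0035, -0.0035],
       [ 0.0035,  0.1056,  0.9944,  1.4126],
       [ 0.    ,  0.    ,  0.    ,  1.    ]])}
side {'fx': 467.44306113699025, 'fy': 467.44306113699025, 'cx': 322.9068625566642, 'cy': 239.91958865870095, 'cam_to_world': array([[ 0.9308, -0.2367,  0.2787,  0.8272],
       [ 0.3655,  0.6254, -0.6895, -0.6883],
       [-0.0111,  0.7436,  0.6686,  0.7574],
       [ 0.    ,  0.    ,  0.    ,  1.    ]])}
{'t': 0.1, 'q': array([ 1.0759,  0.4777,  0.0224,  1.5563, -0.0115,  1.1093, -0.0831]), 'joint_vel': array([ 0.001 , -0.0025, -0.0009, -0.0024,  0.0011,  0.0004, -0.0013]), 'joint_torque': array([  0.0037, -59.7761,   1.6133, -28.1958,   0.0128,   0.005 ,
         0.    ]), 'eef_pos': array([ 0.2545, -0.6248,  0.303 ]), 'tool_rot': array([-0.0008,  0.9814,  0.1922, -0.0002]), 'contact_force': array([ 0.6085,  0.698 , -0.4484]), 'torque': array([0.0029, 0.0041, 0.0131]), 'grasp_force': 0.0, 'gripper_width': 1.0010048619149114}
```

View pics/top0.png

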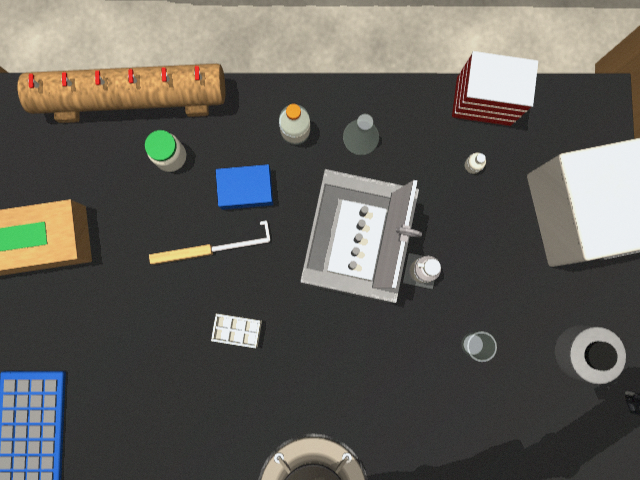

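View pics/side0.png

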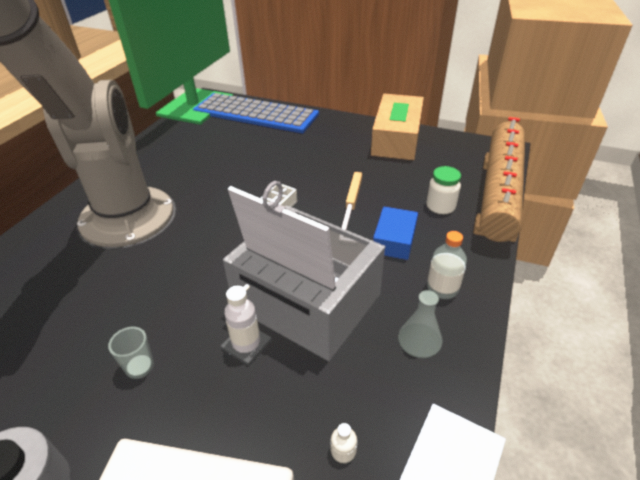

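The top view shows the cabinet near (355,235) with its front facing left, which is world +y. The flap stands with its eye at about (409,232), and the pole lies at (150,259) to (268,230) with the prong pointing up in the image, the same way as cabinet +y. The cap is at about (430,267). In the side view the eye is at about (274,196).

```bash
cat > h.py <<'E'
from station import bot, optics
import cv2,numpy as np
np.set_printoptions(precision=4,suppress=True)
M={n:optics.camera_model(n) for n in("top","side")}
def ray(n,u,v):
    m=M[n];T=np.array(m["cam_to_world"])
    d=T[:3,:3]@np.array([(u-m["cx"])/m["fx"],-(v-m["cy"])/m["fy"],-1.]);return T[:3,3],d/np.linalg.norm(d)
def plane(n,u,v,z):
    o,d=ray(n,u,v);return o+d*(z-o[2])/d[2]
def tri(a,b):
    (o1,d1),(o2,d2)=ray("top",*a),ray("side",*b)
    A=[np.eye(3)-np.outer(d,d) for d in(d1,d2)]
    p=np.linalg.solve(A[0]+A[1],A[0]@o1+A[1]@o2)
    return p,[np.linalg.norm(A[0]@(p-o1)),np.linalg.norm(A[1]@(p-o2))]
def pix(n,p):
    m=M[n];T=np.array(m["cam_to_world"]);c=T[:3,:3].T@(np.array(p)-T[:3,3])
    return np.array([m["cx"]+m["fx"]*c[0]/-c[2],m["cy"]-m["fy"]*c[1]/-c[2]])
E
python3 - <<'E'
from h import *
t=cv2.imread("pics/top0.png");s=cv2.imread("pics/side0.png")
hsv=cv2.cvtColor(t,cv2.COLOR_BGR2HSV)
roi=np.zeros(t.shape[:2],np.uint8);roi[225:275,140:280]=1
w=cv2.inRange(hsv,(15,60,120),(35,255,255))*roi
ys,xs=np.nonzero(w);r=cv2.minAreaRect(np.c_[xs,ys].astype(np.float32));print("handle",r,cv2.boxPoints(r))
roi[:]=0;roi[215:260,212:280]=1
g=cv2.inRange(hsv,(0,0,110),(180,60,255))*roi
ys,xs=np.nonzero(g);print("metal",xs.min(),xs.max(),ys.min(),ys.max())
P=plane("top",*r[0],.02);print("handle centre",P)
# cabinet outline
for c in[(325,170),(302,281),(397,302),(418,184)]:print("corner",plane("top",*c,.14))
def crop(im,x,y,k,w=400,h=300):
    a,b=w//k//2,h//k//2;return cv2.resize(im[y-b:y+b,x-a:x+a],(w,h),interpolation=cv2.INTER_CUBIC)
cv2.imwrite("pics/c1.png",np.vstack([np.hstack([crop(t,410,240,5),crop(s,270,205,5)]),np.hstack([crop(t,250,235,5),crop(t,360,236,2)])]))
E
```

```text
handle ((179.54052734375, 253.74322509765625), (10.192737579345703, 62.63601303100586), 80.53767395019531) [[147.8108 253.8649]
 [209.5946 243.5676]
 [211.2703 253.6216]
 [149.4865 263.9189]]
metal 212 269 220 251
handle centre [0.5184 0.2969 0.02  ]
corner [ 0.6836 -0.028   0.14  ]
corner [0.4526 0.0195 0.14  ]
corner [ 0.4098 -0.1742  0.14  ]
corner [ 0.6541 -0.2214  0.14  ]
```

View pics/c1.png

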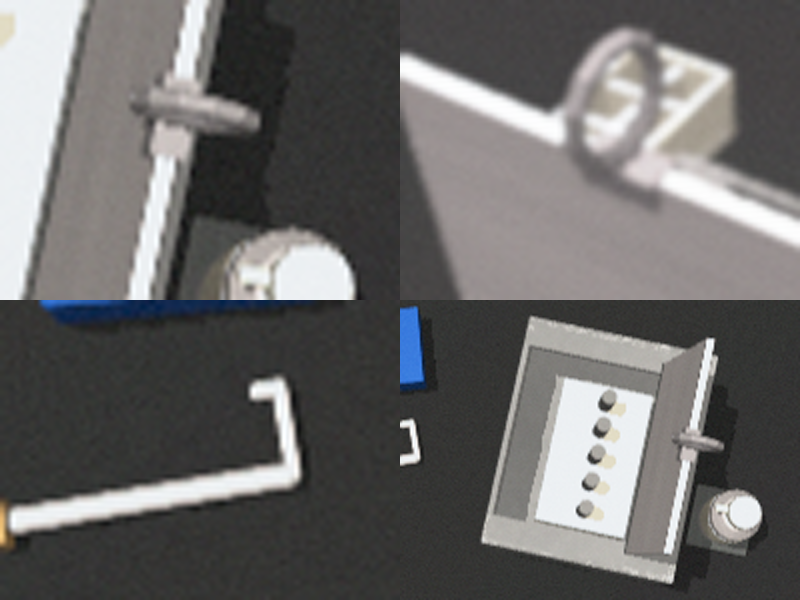

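Run:
```python
from h import *
e,r=tri((408.8,232.0),(272.7,195.8));print("eye",e,r)
yaw=np.deg2rad(-102);C=np.array([.5467,-.1011]);cx=np.array([np.cos(yaw),np.sin(yaw)]);cy=np.array([-cx[1],cx[0]])
d=e[:2]-C;h=C+cx*.05
print("eye cab",d@cx,d@cy,"q",np.arctan2(e[2]-.144,-(e[:2]-h)@cx),np.hypot(e[2]-.144,(e[:2]-h)@cx))
a=plane("top",212.6,248.6,.013);b=plane("top",267.6,239.6,.013);m=plane("top",266.3,230.6,.013)
hc=plane("top",179.54,253.74,.02)
print("pole",a,b,m,hc)
px=(b-hc)[:2];print("len hc-bend (200)",np.linalg.norm(px));px/=np.linalg.norm(px);print("pole ang",np.degrees(np.arctan2(px[1],px[0])))
print("grip",hc[:2]+.02*px,b[:2]-.18*px)
cap=plane("top",431,266.7,.152);print("cap",cap,(cap[:2]-C)@cx,(cap[:2]-C)@cy,np.hypot(*cap[:2]))
o=bot.get_obs();from scipy.spatial.transform import Rotation as R
q=o["tool_rot"];print(R.from_quat([q[1],q[2],q[3],q[0]]).as_matrix())
```

```text
eye [ 0.5334 -0.1717  0.3218] [np.float64(0.0014626185445589177), np.float64(0.0014626185445589326)]
eye cab 0.07185037529551766 0.0016528404273223175 q 1.6930907642139532 0.17911637182793744
pole [0.5306 0.224  0.013 ] [0.5511 0.0999 0.013 ] [0.5716 0.103  0.013 ] [0.5184 0.2969 0.02  ]
len hc-bend (200) 0.19968983948565566
pole ang -80.57465742716303
grip [0.5216 0.2772] [0.5216 0.2775]
cap [ 0.4811 -0.2427  0.152 ] 0.1521800011367469 -0.034701924139930326 0.5388835522442287
[[ 0.9261  0.3773 -0.0007]
 [ 0.3773 -0.9261  0.0015]
 [-0.0001 -0.0017 -1.    ]]
```

```bash
cat >> h.py <<'E'
def cur():
    o=bot.get_obs();w,x,y,z=o["tool_rot"]
    from scipy.spatial.transform import Rotation as R
    return o,R.from_quat([x,y,z,w]).as_matrix()
def chain(tg,start=None):
    """targets (x,y,z,psi_deg of tool y), tool down; prints offset/angular z per call"""
    o,m=cur();p=o["eef_pos"];s=np.degrees(np.arctan2(m[1,1],m[0,1]))
    if start is not None:p,s=np.array(start[:3]),start[3]
    else: print("now",o["t"],p,"psi",s,"zdir",m[:,2],"F",o["contact_force"],"w",o["gripper_width"],o["grasp_force"])
    for t in tg:
        d=np.array(t[:3])-p;a=np.radians(s)
        y=np.array([np.cos(a),np.sin(a),0]);x=np.array([-y[1],y[0],0])
        print(t,"off",np.round([d@x,d@y,-d[2]],4),"ang z",round(-(t[3]-s)/45,4)); p,s=np.array(t[:3]),t[3]
E
python3 - <<'E'
from h import *
chain([(.255,-.625,.5,-48),(.42,-.45,.5,-20),(.57,-.26,.5,0),(.56,-.02,.5,9.4),(.53,.22,.5,9.4),(.523,.269,.26,9.4)])
E
```

```text
now 0.1 [ 0.2545 -0.6248  0.303 ] psi -67.83635050653304 zdir [-0.0007  0.0015 -1.    ] F [ 0.6085  0.698  -0.4484] w 1.0010048619149114 0.0
(0.255, -0.625, 0.5, -48) off [ 0.0004  0.0004 -0.197 ] ang z -0.4408
(0.42, -0.45, 0.5, -20) off [ 0.2397 -0.0196 -0.    ] ang z -0.6222
(0.57, -0.26, 0.5, 0) off [ 0.2298  0.076  -0.    ] ang z -0.4444
(0.56, -0.02, 0.5, 9.4) off [ 0.24 -0.01 -0.  ] ang z -0.2089
(0.53, 0.22, 0.5, 9.4) off [ 0.2417  0.0096 -0.    ] ang z -0.0
(0.523, 0.269, 0.26, 9.4) off [0.0495 0.0011 0.24  ] ang z -0.0
```

Call:
drive_tool --deltas '[{"gripper":0,"offset":[0,0,-0.05],"angular":[0,0,-0.1]},{"gripper":0,"offset":[0,0,-0.1],"angular":[0,0,-0.2]},{"gripper":0,"offset":[0,0,-0.15],"angular":[0,0,-0.3]},{"gripper":0,"offset":[0,0,-0.2],"angular":[0,0,-0.44]},{"gripper":0,"offset":[0,0,-0.2],"angular":[0,0,-0.44]}]' --grip_force 100

```text
t: 0.6
eef_pos: [0.255, -0.6263, 0.5124]
tool_rot: [0.007, 0.933, 0.359, 0.001]
contact_force: [-1.0, -0.9, 0.7]
gripper_width: 0.998
grasp_force: 0.0
```

Call:
drive_tool --deltas '[{"gripper":0,"offset":[0.05,0,0],"angular":[0,0,-0.13]},{"gripper":0,"offset":[0.1,-0.01,0],"angular":[0,0,-0.26]},{"gripper":0,"offset":[0.15,-0.01,0],"angular":[0,0,-0.39]},{"gripper":0,"offset":[0.2,-0.015,0],"angular":[0,0,-0.52]},{"gripper":0,"offset":[0.24,-0.02,0],"angular":[0,0,-0.62]}]'

```text
t: 1.1
eef_pos: [0.4217, -0.4471, 0.5033]
tool_rot: [-0.0, 0.818, 0.575, 0.0]
contact_force: [1.1, -0.2, 0.0]
gripper_width: 1.003
grasp_force: 0.0
```

Call:
drive_tool --deltas '[{"gripper":0,"offset":[0.045,0.015,0],"angular":[0,0,-0.09]},{"gripper":0,"offset":[0.09,0.03,0],"angular":[0,0,-0.18]},{"gripper":0,"offset":[0.135,0.045,0],"angular":[0,0,-0.27]},{"gripper":0,"offset":[0.18,0.06,0],"angular":[0,0,-0.36]},{"gripper":0,"offset":[0.23,0.076,0],"angular":[0,0,-0.44]}]'

```text
t: 1.6
eef_pos: [0.5693, -0.2608, 0.5033]
tool_rot: [-0.0, 0.709, 0.705, -0.0]
contact_force: [0.1, -0.4, -0.2]
gripper_width: 0.998
grasp_force: 0.0
```

Tracking is accurate.

Call:
drive_tool --deltas '[{"gripper":0,"offset":[0.05,0,0],"angular":[0,0,-0.04]},{"gripper":0,"offset":[0.1,0,0],"angular":[0,0,-0.08]},{"gripper":0,"offset":[0.15,0,0],"angular":[0,0,-0.12]},{"gripper":0,"offset":[0.2,-0.01,0],"angular":[0,0,-0.16]},{"gripper":0,"offset":[0.24,-0.01,0],"angular":[0,0,-0.205]}]'

```text
t: 2.1
eef_pos: [0.559, -0.0188, 0.5037]
tool_rot: [-0.0, 0.649, 0.761, -0.0]
contact_force: [0.7, 0.8, 0.0]
gripper_width: 0.997
grasp_force: 0.0
```

Call:
drive_tool --deltas '[{"gripper":0,"offset":[0.05,0,0],"angular":[0,0,0]},{"gripper":0,"offset":[0.1,0,0],"angular":[0,0,0]},{"gripper":0,"offset":[0.15,0.005,0],"angular":[0,0,0]},{"gripper":0,"offset":[0.2,0.01,0],"angular":[0,0,0]},{"gripper":0,"offset":[0.24,0.01,0],"angular":[0,0,0]}]'

```text
t: 2.6
eef_pos: [0.5321, 0.2195, 0.5033]
tool_rot: [-0.0, 0.65, 0.76, -0.0]
contact_force: [1.9, 0.5, 0.2]
gripper_width: 1.0
grasp_force: 0.0
```

Call:
drive_tool --deltas '[{"gripper":0,"offset":[0.01,0,0.05],"angular":[0,0,0]},{"gripper":0,"offset":[0.02,0,0.1],"angular":[0,0,0]},{"gripper":0,"offset":[0.03,0,0.15],"angular":[0,0,0]},{"gripper":0,"offset":[0.04,0,0.2],"angular":[0,0,0]},{"gripper":0,"offset":[0.05,0,0.24],"angular":[0,0,0]}]'

```text
t: 3.1
eef_pos: [0.5244, 0.2657, 0.261]
tool_rot: [-0.0, 0.65, 0.76, -0.001]
contact_force: [0.2, -0.3, 0.1]
gripper_width: 1.002
grasp_force: 0.0
```

Run:
```python
from h import *
chain([(.523,.269,.12,9.4),(.523,.269,.074,9.4)])
print(bot.get_obs()["q"])
```

```text
now 3.1 [0.5244 0.2657 0.261 ] psi 8.849201941659627 zdir [-0.0014 -0.001  -1.    ] F [ 0.1987 -0.3003  0.0716] w 1.0019066613059677 0.0
(0.523, 0.269, 0.12, 9.4) off [ 0.0035 -0.0009  0.141 ] ang z -0.0122
(0.523, 0.269, 0.074, 9.4) off [0.    0.    0.046] ang z -0.0
[-0.088   0.4537 -0.6363  1.7781  0.3117  1.0139 -0.6889]
```

Call:
drive_tool --deltas '[{"gripper":0,"offset":[0.0035,-0.001,0.05],"angular":[0,0,-0.012]},{"gripper":0,"offset":[0.0035,-0.001,0.1],"angular":[0,0,-0.012]},{"gripper":0,"offset":[0.0035,-0.001,0.14],"angular":[0,0,-0.012]},{"gripper":0,"offset":[0.0035,-0.001,0.165],"angular":[0,0,-0.012]},{"gripper":0,"offset":[0.0035,-0.001,0.186],"angular":[0,0,-0.012]}]'

```text
t: 3.6
eef_pos: [0.5226, 0.2687, 0.0752]
tool_rot: [-0.001, 0.647, 0.763, -0.001]
contact_force: [-0.3, 0.4, 0.9]
gripper_width: 1.0
grasp_force: 0.0
```

Call:
drive_tool --deltas '[{"gripper":120,"offset":[0,0,0],"angular":[0,0,0]},{"gripper":255,"offset":[0,0,0],"angular":[0,0,0]},{"gripper":255,"offset":[0,0,0],"angular":[0,0,0]},{"gripper":255,"offset":[0,0,0],"angular":[0,0,0]},{"gripper":255,"offset":[0,0,0],"angular":[0,0,0]}]' --grip_force 110

```text
t: 4.1
eef_pos: [0.5245, 0.2698, 0.0796]
tool_rot: [0.001, 0.647, 0.763, 0.001]
contact_force: [-0.8, -0.7, 6.4]
gripper_width: 0.23
grasp_force: 108.1
```

Call:
drive_tool --deltas '[{"gripper":255,"offset":[0,0,0],"angular":[0,0,0]},{"gripper":255,"offset":[0,0,-0.01],"angular":[0,0,0]},{"gripper":255,"offset":[0,0,-0.03],"angular":[0,0,0]},{"gripper":255,"offset":[0,0,-0.06],"angular":[0,0,0]},{"gripper":255,"offset":[0,0,-0.1],"angular":[0,0,0]}]'

```text
t: 4.6
eef_pos: [0.5228, 0.2686, 0.1783]
tool_rot: [-0.001, 0.647, 0.763, -0.001]
contact_force: [0.1, -0.5, -1.8]
gripper_width: 0.232
grasp_force: 107.9
```

Run:
```python
from h import *
chain([])
t=optics.read_camera("top");s=optics.read_camera("side")
print(pix("side",(.55,.18,.12)))
def crop(im,x,y,k,w=400,h=300):
    a,b=w//k//2,h//k//2;return cv2.resize(im[y-b:y+b,x-a:x+a],(w,h),interpolation=cv2.INTER_CUBIC)
u=pix("side",(.55,.18,.11)).astype(int);v=pix("top",(.55,.18,.11)).astype(int);print(u,v)
cv2.imwrite("pics/g1.png",np.hstack([crop(t,*v,2,400,400),crop(s,*u,2,400,400)]))
```

```text
now 4.6 [0.5228 0.2686 0.1783] psi 9.432259853212472 zdir [-0.0026 -0.0014 -1.    ] F [ 0.0815 -0.4723 -1.7644] w 0.2315129860276376 107.85474300384521
[351.0952 182.8117]
[350 186] [226 235]
```

View pics/g1.png

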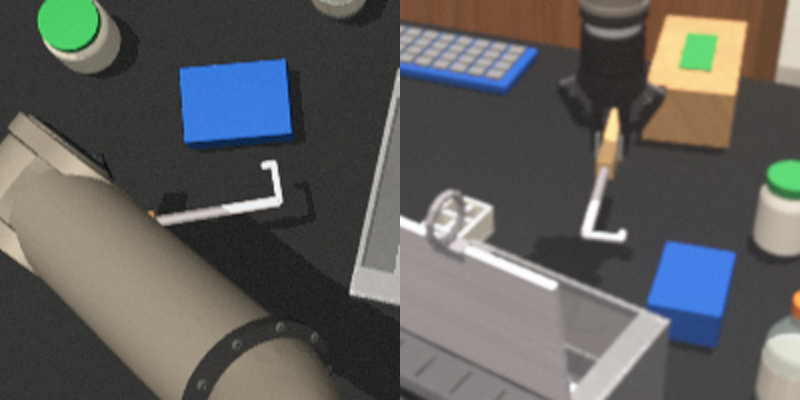

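The pole is gripped level. In the top view the middle of the prong is at about (264.3,226.8), and in the side view at about (352.8,203.8).

Run:
```python
from h import *
p,r=tri((264.3,226.8),(352.8,203.8));print(p,r)
o,m=cur();print("in tool",m.T@(p-o["eef_pos"]), "bend",tri((265.8,236.2),(342.8,203.8)))
```

```text
[0.5734 0.1021 0.1188] [np.float64(0.006983850112482037), np.float64(0.006983850112481884)]
in tool [-0.175   0.0185  0.0646] bend (array([0.5525, 0.0985, 0.1161]), [np.float64(0.005592084941804052), np.float64(0.005592084941803936)])
```

Run:
```python
from h import *
for n,p in(("top",(264.3,226.8)),("side",(352.8,203.8))):print(n,pix(n,(.5707,.1022,.114)),p)
chain([(.512,.24,.405,0),(.50,.1,.41,-12),(.4997,.0062,.386,-12)])
```

```text
top [263.0705 225.3108] (264.3, 226.8)
side [348.523  205.6976] (352.8, 203.8)
now 4.7 [0.526  0.2714 0.1839] psi 9.422326665085109 zdir [ 0.0083  0.0047 -1.    ] F [ 0.8439  0.2379 -0.6826] w 0.22878858871209923 108.00718188285828
(0.512, 0.24, 0.405, 0) off [-0.0287 -0.0189 -0.2211] ang z 0.2094
(0.5, 0.1, 0.41, -12) off [-0.14  -0.012 -0.005] ang z 0.2667
(0.4997, 0.0062, 0.386, -12) off [-0.0918  0.0192  0.024 ] ang z 0.0
```

Call:
drive_tool --deltas '[{"gripper":255,"offset":[-0.006,-0.004,-0.05],"angular":[0,0,0]},{"gripper":255,"offset":[-0.012,-0.008,-0.1],"angular":[0,0,0.04]},{"gripper":255,"offset":[-0.018,-0.012,-0.15],"angular":[0,0,0.1]},{"gripper":255,"offset":[-0.024,-0.016,-0.195],"angular":[0,0,0.15]},{"gripper":255,"offset":[-0.028,-0.018,-0.23],"angular":[0,0,0.21]}]'

```text
t: 5.2
eef_pos: [0.5101, 0.2386, 0.4113]
tool_rot: [0.001, 0.708, 0.706, 0.001]
contact_force: [1.0, 0.1, -1.7]
gripper_width: 0.231
grasp_force: 108.3
```

Call:
drive_tool --deltas '[{"gripper":255,"offset":[-0.025,-0.002,0],"angular":[0,0,0.05]},{"gripper":255,"offset":[-0.055,-0.005,0],"angular":[0,0,0.11]},{"gripper":255,"offset":[-0.085,-0.008,0],"angular":[0,0,0.17]},{"gripper":255,"offset":[-0.115,-0.01,0],"angular":[0,0,0.22]},{"gripper":255,"offset":[-0.14,-0.012,0],"angular":[0,0,0.267]}]'

```text
t: 5.7
eef_pos: [0.4978, 0.097, 0.4078]
tool_rot: [0.0, 0.778, 0.628, -0.0]
contact_force: [0.3, -0.2, -1.7]
gripper_width: 0.23
grasp_force: 108.3
```

Call:
drive_tool --deltas '[{"gripper":255,"offset":[0,0,0],"angular":[0,0,0]},{"gripper":255,"offset":[0,0,0],"angular":[0,0,0]}]'

```text
t: 5.9
eef_pos: [0.4981, 0.0986, 0.4079]
tool_rot: [0.0, 0.778, 0.629, -0.0]
contact_force: [1.0, 1.5, -1.3]
gripper_width: 0.228
grasp_force: 108.3
```

Run:
```python
from h import *
chain([(.4997,.0062,.386,-12)])
```

```text
now 5.9 [0.4981 0.0986 0.4079] psi -12.080569984273774 zdir [-0.     -0.0001 -1.    ] F [ 0.9823  1.4859 -1.282 ] w 0.227821966825813 108.31863641738892
(0.4997, 0.0062, 0.386, -12) off [-0.09    0.0209  0.0219] ang z -0.0018
```

Call:
drive_tool --deltas '[{"gripper":255,"offset":[-0.03,0.005,0.005],"angular":[0,0,0]},{"gripper":255,"offset":[-0.06,0.01,0.014],"angular":[0,0,0]},{"gripper":255,"offset":[-0.09,0.016,0.022],"angular":[0,0,0]},{"gripper":255,"offset":[-0.09,0.016,0.022],"angular":[0,0,0]},{"gripper":255,"offset":[-0.09,0.016,0.022],"angular":[0,0,0]}]'

```text
t: 6.4
eef_pos: [0.4953, 0.0083, 0.3857]
tool_rot: [-0.0, 0.777, 0.629, 0.0]
contact_force: [-0.2, 0.6, -1.3]
gripper_width: 0.228
grasp_force: 108.3
```

```bash
cat >> h.py <<'E'
def crop(im,c,k,w=400,h=500):
    x,y=c;a,b=w/k/2,h/k/2
    return cv2.warpAffine(im,np.array([[k,0,-k*(x-a)],[0,k,-k*(y-b)]],float),(w,h),flags=cv2.INTER_CUBIC)
def look(name,P,k=5):
    t=optics.read_camera("top");s=optics.read_camera("side")
    a,b=np.round(pix("top",P)),np.round(pix("side",P))
    cv2.imwrite(f"pics/{name}.png",np.hstack([crop(t,a,k),crop(s,b,k)]));print("top x=u/k+",a-np.array([200,250])/k,"side (u-400)/k+",b-np.array([200,250])/k)
E
python3 - <<'E'
from h import *
look("i1",(.51,-.165,.322),5);chain([])
E
```

```text
top x=u/k+ [365. 194.] side (u-400)/k+ [220. 140.]
now 6.5 [0.4955 0.0094 0.3862] psi -11.86975230575814 zdir [ 0.0005  0.0009 -1.    ] F [ 0.2486 -0.9981 -2.3397] w 0.22819588618255046 108.32233428955078
```

View pics/i1.png

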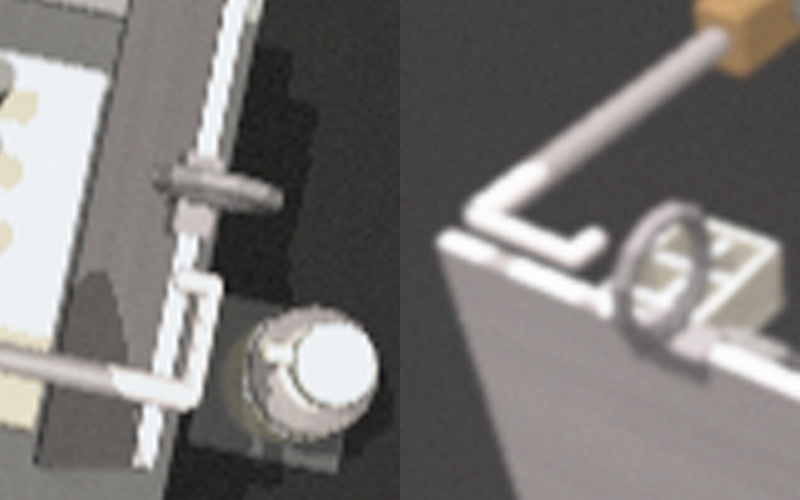

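The prong sits just short of the ring on the -y side. Prong middle: top (405.7,261.8), side (245,187). Ring centre: top (408.6,232.2), side (272.2,195).

Run:
```python
from h import *
o,m=cur()
e,r1=tri((408.6,232.2),(272.2,195.));h,r2=tri((405.7,261.8),(245,187))
print(e,r1[0],h,r2[0]);print("eye-hook in tool",m.T@(e-h))
b,r=tri((365+196/5,194+392/5),(220+75/5,140+212/5));t,r_=tri((365+211/5,194+287/5),(220+175/5,140+258/5))
print("bend",b,r[0],"tip",t,r_[0],"prong dir tool",m.T@(t-b))
print("hook in tool",m.T@(h-o["eef_pos"]))
```

```text
[ 0.5327 -0.1713  0.3229] 0.0012210661630363353 [ 0.4807 -0.1654  0.3211] 0.0016366355212393017
eye-hook in tool [ 0.0049  0.052  -0.0018]
bend [ 0.4616 -0.1623  0.3234] 0.001223688508145655 tip [ 0.4997 -0.1684  0.3189] 0.002026477388881979 prong dir tool [0.0018 0.0385 0.0045]
hook in tool [-0.1742  0.0215  0.0649]
```

Call:
drive_tool --deltas '[{"gripper":255,"offset":[0,0.012,-0.002],"angular":[0,0,0]},{"gripper":255,"offset":[0,0.024,-0.002],"angular":[0,0,0]},{"gripper":255,"offset":[0,0.036,-0.002],"angular":[0,0,0]},{"gripper":255,"offset":[0,0.046,-0.002],"angular":[0,0,0]},{"gripper":255,"offset":[0,0.053,-0.002],"angular":[0,0,0]}]'

```text
t: 7.0
eef_pos: [0.5484, -0.0038, 0.3876]
tool_rot: [-0.0, 0.777, 0.629, -0.0]
contact_force: [-0.1, 1.0, -1.4]
gripper_width: 0.23
grasp_force: 108.3
```

Call:
drive_tool --deltas '[{"gripper":255,"offset":[0,0,0],"angular":[0,0,0]},{"gripper":255,"offset":[0,0,0],"angular":[0,0,0]}]'

```text
t: 7.2
eef_pos: [0.5471, -0.0035, 0.3876]
tool_rot: [-0.0, 0.777, 0.629, -0.0]
contact_force: [0.2, 0.0, -1.7]
gripper_width: 0.233
grasp_force: 108.3
```

Run:
```python
from h import *
look("i2",(.53,-.17,.322),5);chain([])
```

```text
top x=u/k+ [367. 183.] side (u-400)/k+ [230. 145.]
now 7.3 [ 0.5469 -0.0034  0.3879] psi -12.023079834028437 zdir [-0.0003 -0.0001 -1.    ] F [-1.0831  0.5314 -2.1427] w 0.22752613367017985 108.32358956336975
```

View pics/i2.png

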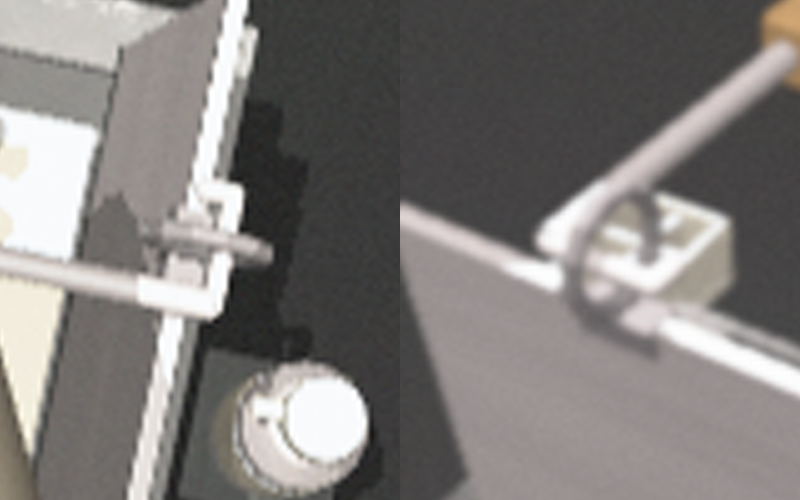

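The prong is through the ring. Shaft and bend are on one side of it and the lip is on the other. Next I work out the pull arc.

Run:
```python
import numpy as np
Q=np.r_[1.64,1.57,1.5,1.4,1.3, 1.2,1.1,1.0,.9,.8, .7,.6,.5,.4,.32, .24,.16,.08,0,0]
F=np.interp(Q,[0,.3,1.7],[5,3.5,3.]);L=np.interp(Q,[1.3,1.64],[.013,.004])
x=.18*np.cos(Q)+L*np.sin(Q)+.0264; z=.1787-(.18*np.sin(Q)-L*np.cos(Q)-.0035*F*np.cos(Q))
P=np.c_[x,z];b=np.zeros(2)
for i in range(0,20,5):
    print(np.round(P[i:i+5]-b,3).tolist());b=P[i+4]
```

```text
[[0.018, -0.002], [0.032, -0.001], [0.047, 0.0], [0.067, 0.005], [0.087, 0.012]]
[[0.017, 0.008], [0.033, 0.018], [0.048, 0.029], [0.061, 0.041], [0.074, 0.055]]
[[0.011, 0.015], [0.021, 0.031], [0.029, 0.048], [0.036, 0.065], [0.04, 0.079]]
[[0.003, 0.015], [0.005, 0.031], [0.006, 0.047], [0.005, 0.063], [0.005, 0.063]]
```

Call:
drive_tool --deltas '[{"gripper":255,"offset":[0.018,0,-0.002],"angular":[0,0,0]},{"gripper":255,"offset":[0.032,0,-0.001],"angular":[0,0,0]},{"gripper":255,"offset":[0.047,0,0],"angular":[0,0,0]},{"gripper":255,"offset":[0.067,0,0.005],"angular":[0,0,0]},{"gripper":255,"offset":[0.087,0,0.012],"angular":[0,0,0]}]'

```text
t: 7.8
eef_pos: [0.5652, 0.0815, 0.376]
tool_rot: [0.001, 0.778, 0.629, -0.0]
contact_force: [-0.7, -3.3, 0.1]
gripper_width: 0.229
grasp_force: 108.5
```

Call:
drive_tool --deltas '[{"gripper":255,"offset":[0.017,0,0.008],"angular":[0,0,0]},{"gripper":255,"offset":[0.033,0,0.018],"angular":[0,0,0]},{"gripper":255,"offset":[0.048,0,0.029],"angular":[0,0,0]},{"gripper":255,"offset":[0.061,0,0.041],"angular":[0,0,0]},{"gripper":255,"offset":[0.074,0,0.055],"angular":[0,0,0]}]'

```text
t: 8.3
eef_pos: [0.5809, 0.1542, 0.3204]
tool_rot: [0.001, 0.777, 0.629, -0.0]
contact_force: [-0.5, -3.1, 0.7]
gripper_width: 0.231
grasp_force: 108.6
```

Run:
```python
from h import *
look("i3",(.55,-.05,.26),2.5);chain([])
```

```text
top x=u/k+ [258. 126.] side (u-400)/k+ [232.  88.]
now 8.4 [0.5799 0.156  0.3188] psi -11.854762401010552 zdir [-0.0029  0.0007 -1.    ] F [-0.4449  0.0709  0.3867] w 0.225768051783511 108.57559204101562
```

View pics/i3.png

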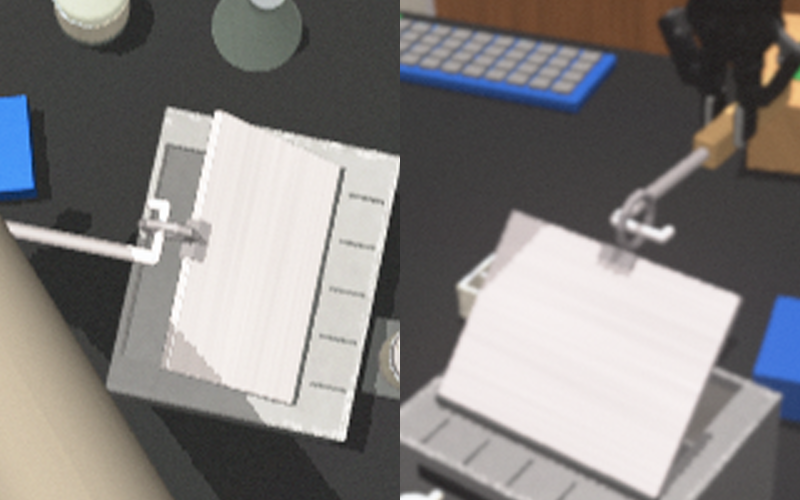

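The flap is following the pole, still hooked, at about 0.9 rad. I carry on along the arc.

Call:
drive_tool --deltas '[{"gripper":255,"offset":[0.011,0,0.015],"angular":[0,0,0]},{"gripper":255,"offset":[0.021,0,0.031],"angular":[0,0,0]},{"gripper":255,"offset":[0.029,0,0.048],"angular":[0,0,0]},{"gripper":255,"offset":[0.036,0,0.065],"angular":[0,0,0]},{"gripper":255,"offset":[0.04,0,0.079],"angular":[0,0,0]}]'

```text
t: 8.9
eef_pos: [0.5889, 0.1937, 0.2399]
tool_rot: [-0.0, 0.777, 0.629, -0.0]
contact_force: [0.8, -1.9, 2.0]
gripper_width: 0.226
grasp_force: 108.8
```

Call:
drive_tool --deltas '[{"gripper":255,"offset":[0.003,0,0.015],"angular":[0,0,0]},{"gripper":255,"offset":[0.005,0,0.031],"angular":[0,0,0]},{"gripper":255,"offset":[0.006,0,0.047],"angular":[0,0,0]},{"gripper":255,"offset":[0.005,0,0.063],"angular":[0,0,0]},{"gripper":255,"offset":[0.005,0,0.063],"angular":[0,0,0]}]'

```text
t: 9.4
eef_pos: [0.5893, 0.1979, 0.1765]
tool_rot: [-0.001, 0.777, 0.629, -0.001]
contact_force: [0.7, -0.6, 3.6]
gripper_width: 0.231
grasp_force: 109.1
```

Call:
drive_tool --deltas '[{"gripper":255,"offset":[0,0,0.005],"angular":[0,0,0]},{"gripper":255,"offset":[0,0,0.01],"angular":[0,0,0]},{"gripper":255,"offset":[0,0,0.01],"angular":[0,0,0]},{"gripper":255,"offset":[0,0,0.01],"angular":[0,0,0]},{"gripper":255,"offset":[0,0,0.01],"angular":[0,0,0]}]'

```text
t: 9.9
eef_pos: [0.5904, 0.1978, 0.1699]
tool_rot: [0.0, 0.778, 0.629, 0.0]
contact_force: [-1.1, -0.6, 5.8]
gripper_width: 0.231
grasp_force: 109.3
```

Run:
```python
from h import *
look("i4",(.57,.03,.15),3);chain([])
```

```text
top x=u/k+ [230.3333 139.6667] side (u-400)/k+ [270.3333 128.6667]
now 10.0 [0.5905 0.1978 0.1699] psi -12.082182611731747 zdir [ 0.0008 -0.0001 -1.    ] F [-1.1432 -0.6946  5.6882] w 0.2251964620789751 109.3294894695282
```

View pics/i4.png

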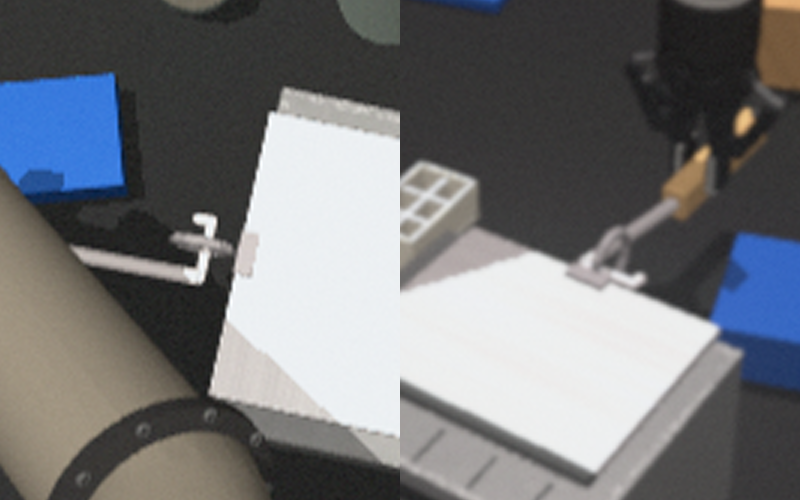

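The flap lies flat, and the force slope of 0.3 N/mm is the pole's spring alone, so it is against the stop. I press a little more, then ease up to centre the prong in the ring.

Call:
drive_tool --deltas '[{"gripper":255,"offset":[0,0,0.004],"angular":[0,0,0]},{"gripper":255,"offset":[0,0,0.008],"angular":[0,0,0]},{"gripper":255,"offset":[0,0,0.008],"angular":[0,0,0]},{"gripper":255,"offset":[0,0,0.008],"angular":[0,0,0]},{"gripper":255,"offset":[0,0,0.008],"angular":[0,0,0]}]'

```text
t: 10.5
eef_pos: [0.5908, 0.1978, 0.162]
tool_rot: [0.0, 0.777, 0.629, 0.001]
contact_force: [0.1, -0.4, 5.2]
gripper_width: 0.224
grasp_force: 109.5
```

Call:
drive_tool --deltas '[{"gripper":255,"offset":[-0.001,0,-0.01],"angular":[0,0,0]},{"gripper":255,"offset":[-0.002,0,-0.02],"angular":[0,0,0]},{"gripper":255,"offset":[-0.003,0,-0.03],"angular":[0,0,0]},{"gripper":255,"offset":[-0.005,0,-0.038],"angular":[0,0,0]},{"gripper":255,"offset":[-0.005,0,-0.038],"angular":[0,0,0]}]'

```text
t: 11.0
eef_pos: [0.5895, 0.1922, 0.2]
tool_rot: [0.0, 0.778, 0.629, 0.0]
contact_force: [-0.2, -0.6, -1.2]
gripper_width: 0.229
grasp_force: 108.4
```

Call:
drive_tool --deltas '[{"gripper":255,"offset":[0,0,-0.004],"angular":[0,0,0]},{"gripper":255,"offset":[0,0,-0.004],"angular":[0,0,0]}]'

```text
t: 11.2
eef_pos: [0.5891, 0.1927, 0.2029]
tool_rot: [0.0, 0.777, 0.629, -0.0]
contact_force: [-0.0, -0.6, -2.5]
gripper_width: 0.226
grasp_force: 108.4
```

Run:
```python
from h import *
look("i5",(.58,.035,.15),5);chain([])
```

```text
top x=u/k+ [254. 169.] side (u-400)/k+ [303. 162.]
now 11.3 [0.5889 0.1929 0.2025] psi -12.044443293069488 zdir [-0.0007 -0.0002 -1.    ] F [-0.093  -0.0679 -1.8602] w 0.22705428633956634 108.38266968727112
```

View pics/i5.png

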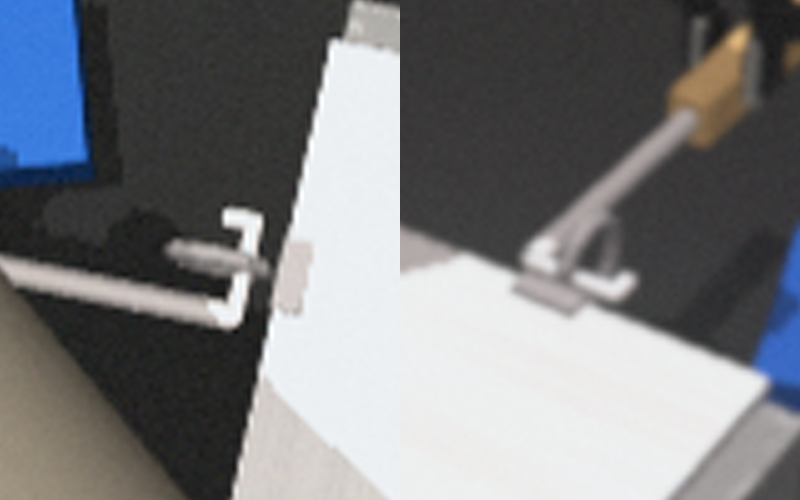

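The prong still sits in the ring. Prong middle: top (302.8,221.8), side (339.4,215.6). Ring centre: top about (297.4,220.6).

Run:
```python
from h import *
o,m=cur()
# eye position implied by first measurement swung to q=0
e0=np.array([.533,-.1714,.3225]);cx=np.array([np.cos(np.radians(-102)),np.sin(np.radians(-102)),0])
e=e0-cx*(.18-.18*np.cos(1.69));e[2]=.144;print("eye@0",e,pix("top",e),pix("side",e))
for n in("bend","tip","mid"):
    a,b={"bend":((254+237/5,169+312/5),(303+140/5,162+248/5)),"tip":((254+250/5,169+215/5),(303+225/5,162+285/5)),"mid":((302.8,221.8),(339.4,215.6))}[n]
    p,r=tri(a,b);print(n,p,r[0],"rel eye in tool",m.T@(p-e),"hook in tool",m.T@(p-o["eef_pos"]))
# flap edge corners height check: front-right corner
c,r=tri((254+330/5,169+40/5),(303+370/5,162+380/5));print("flap corner",c,r[0])
```

```text
eye@0 [0.5749 0.0256 0.144 ] [299.1272 221.4484] [338.7271 215.867 ]
bend [0.5559 0.022  0.1521] 0.002936262506797468 rel eye in tool [-0.0075 -0.0178 -0.0081] hook in tool [-0.174   0.0034  0.0504]
tip [0.596  0.0165 0.1483] 0.002257770605427826 rel eye in tool [-0.0045  0.0225 -0.0043] hook in tool [-0.171   0.0437  0.0543]
mid [0.5759 0.0191 0.1494] 0.0026643507914829354 rel eye in tool [-0.0062  0.0023 -0.0054] hook in tool [-0.1727  0.0235  0.0532]
flap corner [ 0.6686 -0.0169  0.147 ] 0.0013625675045090466
```

Call:
drive_tool --deltas '[{"gripper":255,"offset":[0,0,0.004],"angular":[0,0,0]},{"gripper":255,"offset":[0,-0.008,0.004],"angular":[0,0,0]},{"gripper":255,"offset":[0,-0.018,0.004],"angular":[0,0,0]},{"gripper":255,"offset":[0,-0.028,0.004],"angular":[0,0,0]},{"gripper":255,"offset":[0,-0.036,0.004],"angular":[0,0,0]}]'

```text
t: 11.8
eef_pos: [0.5525, 0.201, 0.199]
tool_rot: [-0.0, 0.777, 0.629, -0.0]
contact_force: [0.3, -0.4, -2.0]
gripper_width: 0.227
grasp_force: 108.4
```

Call:
drive_tool --deltas '[{"gripper":255,"offset":[0,-0.008,0],"angular":[0,0,0]},{"gripper":255,"offset":[0,-0.016,0],"angular":[0,0,0]},{"gripper":255,"offset":[0,-0.024,0],"angular":[0,0,0]},{"gripper":255,"offset":[0,-0.024,0],"angular":[0,0,0]}]'

```text
t: 12.2
eef_pos: [0.5292, 0.206, 0.199]
tool_rot: [-0.0, 0.777, 0.63, -0.0]
contact_force: [0.6, -0.1, -1.6]
gripper_width: 0.229
grasp_force: 108.4
```

Run:
```python
from h import *
chain([]);t=optics.read_camera("top");s=optics.read_camera("side")
cv2.imwrite("pics/t6.png",t);cv2.imwrite("pics/s6.png",s)
# prong tip: white pixels on dark bg right of shaft in top crop
o,m=cur();tip=o["eef_pos"]+m@np.array([-.172,.0435,.054]);print("tip exp",tip,pix("top",tip))
hsv=cv2.cvtColor(t,cv2.COLOR_BGR2HSV);g=cv2.inRange(hsv,(0,0,170),(180,60,255))
u,v=pix("top",tip).astype(int);w=g[v-14:v+14,u-14:u+14];ys,xs=np.nonzero(w);print("white box",xs.min()+u-14,xs.max()+u-14,ys.min()+v-14,ys.max()+v-14)
print("ring",pix("top",(.5749,.0256,.144)))
```

```text
now 12.2 [0.5292 0.206  0.199 ] psi -11.965894321013742 zdir [-0.0005 -0.0002 -1.    ] F [ 0.5682 -0.1281 -1.5619] w 0.2286831484073792 108.36888670921326
tip exp [0.5373 0.0282 0.145 ] [297.7855 239.5609]
white box 292 310 225 252
ring [299.1295 221.4362]
```

The pole is clear of the ring. I carry it back to its old place, lay it down there and pitch it to correct the slip in the grip.

Run:
```python
from h import *
chain([(.515,.269,.199,9.4),(.515,.269,.079,9.4)])
```

```text
now 12.3 [0.5306 0.2055 0.199 ] psi -12.03545975308776 zdir [ 0.0005 -0.     -1.    ] F [ 0.3767 -0.9596 -1.4542] w 0.2311724347584213 108.36936950683594
(0.515, 0.269, 0.199, 9.4) off [ 0.0588 -0.0285  0.    ] ang z -0.4763
(0.515, 0.269, 0.079, 9.4) off [0.   0.   0.12] ang z -0.0
```

Call:
drive_tool --deltas '[{"gripper":255,"offset":[0.03,-0.015,0],"angular":[0,0,0]},{"gripper":255,"offset":[0.059,-0.028,0],"angular":[0,0,-0.05]},{"gripper":255,"offset":[0.059,-0.028,0],"angular":[0,0,-0.2]},{"gripper":255,"offset":[0.059,-0.028,0],"angular":[0,0,-0.35]},{"gripper":255,"offset":[0.059,-0.028,0],"angular":[0,0,-0.476]}]'

```text
t: 12.8
eef_pos: [0.5158, 0.2692, 0.1988]
tool_rot: [0.0, 0.645, 0.764, 0.0]
contact_force: [-0.1, 0.3, -1.2]
gripper_width: 0.231
grasp_force: 108.4
```

Call:
drive_tool --deltas '[{"gripper":255,"offset":[0,0,0.03],"angular":[0,0.04,0]},{"gripper":255,"offset":[0,0,0.06],"angular":[0,0.085,0]},{"gripper":255,"offset":[0,0,0.09],"angular":[0,0.085,0]},{"gripper":255,"offset":[0,0,0.105],"angular":[0,0.085,0]},{"gripper":255,"offset":[0,0,0.105],"angular":[0,0.085,0]}]'

```text
t: 13.3
eef_pos: [0.5146, 0.2684, 0.092]
tool_rot: [-0.026, 0.647, 0.762, 0.02]
contact_force: [-0.0, -0.6, -2.2]
gripper_width: 0.23
grasp_force: 108.4
```

Run:
```python
from h import *
chain([]);o,m=cur();print("hook z",(o["eef_pos"]+m@np.array([-.1727,.0235,.0532])),"grip z",(o["eef_pos"]+m@np.array([0.008,0,.0645]))[2])
```

```text
now 13.3 [0.5146 0.2684 0.092 ] psi 9.37136833216799 zdir [-0.0141  0.064  -0.9979] F [-0.0392 -0.5543 -2.2148] w 0.2301595037615079 108.3884596824646
hook z [0.5651 0.1056 0.0275] grip z 0.028118924344835525
```

Call:
drive_tool --deltas '[{"gripper":255,"offset":[0,0,0.006],"angular":[0,0,0]},{"gripper":255,"offset":[0,0,0.01],"angular":[0,0,0]},{"gripper":255,"offset":[0,0,0.013],"angular":[0,0,0]},{"gripper":255,"offset":[0,0,0.014],"angular":[0,0,0]},{"gripper":255,"offset":[0,0,0.014],"angular":[0,0,0]}]'

```text
t: 13.8
eef_pos: [0.5154, 0.2702, 0.0803]
tool_rot: [-0.025, 0.647, 0.762, 0.022]
contact_force: [0.2, 0.5, -1.7]
gripper_width: 0.231
grasp_force: 108.4
```

Call:
drive_tool --deltas '[{"gripper":120,"offset":[0,0,0],"angular":[0,0,0]},{"gripper":60,"offset":[0,0,0],"angular":[0,0,0]},{"gripper":0,"offset":[0,0,0],"angular":[0,0,0]},{"gripper":0,"offset":[0,0,0],"angular":[0,0,0]},{"gripper":0,"offset":[0,0,0],"angular":[0,0,0]}]'

```text
t: 14.3
eef_pos: [0.5153, 0.27, 0.08]
tool_rot: [-0.025, 0.647, 0.762, 0.022]
contact_force: [0.0, 0.7, 0.8]
gripper_width: 0.998
grasp_force: 0.0
```

Call:
drive_tool --deltas '[{"gripper":0,"offset":[0,0,-0.02],"angular":[0,0,0]},{"gripper":0,"offset":[0,0,-0.06],"angular":[0,-0.085,0]},{"gripper":0,"offset":[0,0,-0.11],"angular":[0,-0.085,0]},{"gripper":0,"offset":[0,0,-0.16],"angular":[0,-0.085,0]},{"gripper":0,"offset":[0,0,-0.21],"angular":[0,-0.085,0]}]'

```text
t: 14.8
eef_pos: [0.517, 0.2561, 0.2914]
tool_rot: [-0.0, 0.647, 0.763, -0.0]
contact_force: [1.4, 0.2, -0.3]
gripper_width: 0.996
grasp_force: 0.0
```

Run:
```python
from h import *
chain([(.53,.06,.42,9.4),(.53,-.06,.42,-20),(.4811,-.2427,.42,-30),(.4811,-.2427,.26,-30),(.4811,-.2427,.22,-30)])
cap=plane("top",431,266.7,.152);print(cap)
t=optics.read_camera("top");s=optics.read_camera("side");cv2.imwrite("pics/t7.png",t);cv2.imwrite("pics/s7.png",s)
k=3
cv2.imwrite("pics/f1.png",np.hstack([cv2.resize(t[140:340,130:450],(800,500))[:,:],])) if 0 else cv2.imwrite("pics/f1.png",np.vstack([cv2.resize(t[150:330,130:450],(534,300)),cv2.resize(s[130:370,150:470],(534,300))]) if 0 else np.hstack([cv2.resize(t[150:330,130:450],None,fx=1.25,fy=1.25)[:225,:400],cv2.resize(s[150:330,150:470],None,fx=1.25,fy=1.25)[:225,:400]]))
```

```text
now 14.8 [0.517  0.2561 0.2914] psi 9.4232321127246 zdir [-0.0002 -0.     -1.    ] F [ 1.432   0.185  -0.2789] w 0.9964299552583146 0.0
(0.53, 0.06, 0.42, 9.4) off [-0.1956 -0.0193 -0.1286] ang z 0.0005
(0.53, -0.06, 0.42, -20) off [-0.1184 -0.0196 -0.    ] ang z 0.6533
(0.4811, -0.2427, 0.42, -30) off [-0.1884  0.0165 -0.    ] ang z 0.2222
(0.4811, -0.2427, 0.26, -30) off [0.   0.   0.16] ang z 0.0
(0.4811, -0.2427, 0.22, -30) off [0.   0.   0.04] ang z 0.0
[ 0.4811 -0.2427  0.152 ]
```

View pics/f1.png

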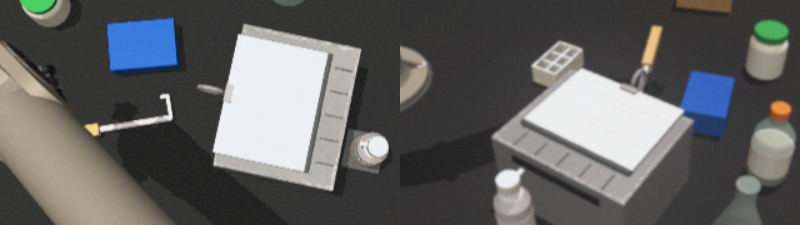

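The flap is shut flat and the pole lies flat with its prong near (264,230) in the top view. Now the cap: I close the fingers and go over the cabinet high.

Run:
```python
from h import *
t=cv2.imread("pics/t7.png");g=cv2.inRange(t[250:284,414:448],(225,225,225),(255,255,255))
n,l,st,c=cv2.connectedComponentsWithStats(g);i=1+np.argmax(st[1:,4]);print(st[i],c[i]+[414,250])
u=c[i]+[414,250];print(plane("top",*u,.152),tri(u,(236.4,292.4)))
```

```text
[ 11  10  15  15 183] [432.0492 266.7432]
[ 0.481  -0.2449  0.152 ] (array([ 0.4827, -0.2438,  0.1516]), [np.float64(0.001979178092596285), np.float64(0.0019791780925960934)])
```

Call:
drive_tool --deltas '[{"gripper":255,"offset":[-0.03,0,-0.04],"angular":[0,0,0]},{"gripper":255,"offset":[-0.06,0,-0.08],"angular":[0,0,0]},{"gripper":255,"offset":[-0.1,-0.01,-0.11],"angular":[0,0,0]},{"gripper":255,"offset":[-0.15,-0.015,-0.13],"angular":[0,0,0]},{"gripper":255,"offset":[-0.195,-0.02,-0.13],"angular":[0,0,0]}]'

```text
t: 15.4
eef_pos: [0.53, 0.0601, 0.4223]
tool_rot: [0.002, 0.646, 0.763, 0.002]
contact_force: [1.8, -0.9, -0.7]
gripper_width: 0.142
grasp_force: 0.0
```

Call:
drive_tool --deltas '[{"gripper":255,"offset":[-0.025,-0.004,0],"angular":[0,0,0.13]},{"gripper":255,"offset":[-0.05,-0.008,0],"angular":[0,0,0.26]},{"gripper":255,"offset":[-0.075,-0.012,0],"angular":[0,0,0.39]},{"gripper":255,"offset":[-0.1,-0.016,0],"angular":[0,0,0.52]},{"gripper":255,"offset":[-0.12,-0.02,0],"angular":[0,0,0.65]}]'

```text
t: 15.9
eef_pos: [0.5291, -0.0628, 0.4189]
tool_rot: [0.0, 0.82, 0.572, -0.0]
contact_force: [0.4, 0.2, -1.0]
gripper_width: -0.004
grasp_force: 0.0
```

Call:
drive_tool --deltas '[{"gripper":255,"offset":[-0.045,0.004,0],"angular":[0,0,0.05]},{"gripper":255,"offset":[-0.09,0.008,0],"angular":[0,0,0.1]},{"gripper":255,"offset":[-0.135,0.012,0],"angular":[0,0,0.15]},{"gripper":255,"offset":[-0.17,0.016,0],"angular":[0,0,0.2]},{"gripper":255,"offset":[-0.188,0.016,0],"angular":[0,0,0.22]}]'

```text
t: 16.4
eef_pos: [0.479, -0.2469, 0.4188]
tool_rot: [0.0, 0.866, 0.499, -0.001]
contact_force: [0.0, -0.5, 0.4]
gripper_width: -0.001
grasp_force: 0.0
```

Run:
```python
from h import *
chain([(.481,-.243,.26,-30),(.481,-.243,.23,-30)])
```

```text
now 16.4 [ 0.479  -0.2469  0.4188] psi -30.097143649929052 zdir [-0.0012 -0.0008 -1.    ] F [ 0.0079 -0.4903  0.3764] w -0.0010394890012861316 0.0
(0.481, -0.243, 0.26, -30) off [ 0.0043 -0.0003  0.1588] ang z -0.0022
(0.481, -0.243, 0.23, -30) off [0.   0.   0.03] ang z 0.0
```

Call:
drive_tool --deltas '[{"gripper":255,"offset":[0.002,0.001,0.05],"angular":[0,0,0]},{"gripper":255,"offset":[0.004,0.001,0.1],"angular":[0,0,0]},{"gripper":255,"offset":[0.004,0.001,0.145],"angular":[0,0,0]},{"gripper":255,"offset":[0.004,0.001,0.175],"angular":[0,0,0]},{"gripper":255,"offset":[0.004,0.001,0.185],"angular":[0,0,0]}]'

```text
t: 16.9
eef_pos: [0.4819, -0.2386, 0.231]
tool_rot: [-0.003, 0.864, 0.503, -0.002]
contact_force: [-0.2, 0.6, 0.1]
gripper_width: -0.0
grasp_force: 0.0
```

Call:
drive_tool --deltas '[{"gripper":255,"offset":[0,0,0.004],"angular":[0,0,0]},{"gripper":255,"offset":[0,0,0.008],"angular":[0,0,0]},{"gripper":255,"offset":[0,0,0.012],"angular":[0,0,0]},{"gripper":255,"offset":[0,0,0.015],"angular":[0,0,0]},{"gripper":255,"offset":[0,0,0.015],"angular":[0,0,0]}]'

```text
t: 17.4
eef_pos: [0.4845, -0.2406, 0.2207]
tool_rot: [0.001, 0.865, 0.502, 0.001]
contact_force: [0.3, -1.2, 5.4]
gripper_width: 0.003
grasp_force: 2.7
```

Call:
drive_tool --deltas '[{"gripper":255,"offset":[0,0,0.003],"angular":[0,0,0]},{"gripper":255,"offset":[0,0,0.006],"angular":[0,0,0]},{"gripper":255,"offset":[0,0,0.007],"angular":[0,0,0]},{"gripper":255,"offset":[0,0,0.007],"angular":[0,0,0]},{"gripper":255,"offset":[0,0,0.007],"angular":[0,0,0]}]'

```text
t: 17.9
eef_pos: [0.4847, -0.2406, 0.2173]
tool_rot: [0.002, 0.865, 0.502, 0.001]
contact_force: [-10.1, 5.7, 35.6]
gripper_width: 0.001
grasp_force: 17.8
```

The force of 35 N against 8 N for full travel means the cap is on its stop. I lift off.

Call:
drive_tool --deltas '[{"gripper":255,"offset":[0,0,-0.015],"angular":[0,0,0]},{"gripper":255,"offset":[0,0,-0.05],"angular":[0,0,0]},{"gripper":255,"offset":[0,0,-0.1],"angular":[0,0,0]},{"gripper":255,"offset":[0,0,-0.15],"angular":[0,0,0]},{"gripper":255,"offset":[0,0,-0.2],"angular":[0,0,0]}]'

```text
t: 18.4
eef_pos: [0.4828, -0.2402, 0.4148]
tool_rot: [0.0, 0.865, 0.502, -0.0]
contact_force: [1.2, -1.2, -0.9]
gripper_width: 0.002
grasp_force: 0.0
```

Call:
drive_tool --deltas '[{"gripper":255,"offset":[0,0,0],"angular":[0,0,0]},{"gripper":255,"offset":[0,0,0],"angular":[0,0,0]},{"gripper":255,"offset":[0,0,0],"angular":[0,0,0]}]'

```text
t: 18.7
eef_pos: [0.4826, -0.2403, 0.4112]
tool_rot: [-0.001, 0.865, 0.502, -0.001]
contact_force: [-0.1, 0.0, -0.9]
gripper_width: 0.002
grasp_force: 0.0
```

Run:
```python
from h import *
chain([]);print(bot.hand_in())
```

```text
now 18.7 [ 0.4826 -0.2403  0.4112] psi -29.77619415715761 zdir [-0.0021  0.0006 -1.    ] F [-0.0668  0.0244 -0.9401] w 0.002479270339171189 0.0
the job is handed in; nothing more can be done
None
```

I shut the flap with the pole, unhooked it and laid it flat on the bench, then pressed the cap to its stop and released it; I handed the job in at about 18.7 s, but the hand-in returned no verdict and I did not check the cap's spring-back by camera.

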